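# Nest the square canister and take off its wing cap, left- or right-hand thread

### The job

Resin and hardener come in look-alike square canisters whose caps have opposite threads so that they cannot be swapped, and nobody marked which is which. Take the canister standing nearer to you, set it fully home and upright in the square nest of the raised holder and let go of it, then find out by trying which way its cap loosens and draw the cap off. Finish holding the cap in the gripper, lifted well clear straight above the open neck so that I can look at the seal, with the canister still seated in the holder and the other canister left capped where it stands.

Things in the scene. Friction and masses are not known exactly. Their poses are not given: they have to be found in the camera images.
- canister_1_mid (a point): middle axis of an aluminium canister, 58 mm above its underside (half-way up with the cap on); z up, x and y square to its flat sides. 50 x 50 mm square, flat sides from 2 to 72 mm, round neck above, 116 mm tall capped, 0.36 kg. Its look-alike differs only inside the cap: one thread is right-hand, one left-hand. Either may be the one in front (x below 0.55) or at the back (x above 0.6).
- canister_2_mid (a point): middle axis of an aluminium canister, 58 mm above its underside (half-way up with the cap on); z up, x and y square to its flat sides. 50 x 50 mm square, flat sides from 2 to 72 mm, round neck above, 116 mm tall capped, 0.36 kg. Its look-alike differs only inside the cap: one thread is right-hand, one left-hand. Either may be the one in front (x below 0.55) or at the back (x above 0.6).
- cap_1_wing (a point): centre of the wing on the black cap of canister_1; x along the wing, z up. Wing (upright bar) 42 mm long, 11 mm thick, 16 mm tall; under it a ribbed round skirt 49 mm across, 20 mm tall, its flat top 8 mm below this point. Done up, this point is 50 mm above the canister's point and the wing lies along the canister's x.
- cap_2_wing (a point): centre of the wing on the black cap of canister_2; x along the wing, z up. Wing (upright bar) 42 mm long, 11 mm thick, 16 mm tall; under it a ribbed round skirt 49 mm across, 20 mm tall, its flat top 8 mm below this point. Done up, this point is 50 mm above the canister's point and the wing lies along the canister's x.
- holder_nest (a point): centre of the floor of the holder's square steel nest, 64 mm above the bench; x and y square to its sides, z up. 53 mm wide inside, straight walls 18 mm high, flared lips to 25 mm above the floor, 71 mm wide over the lips. A canister drops in with 1.5 mm play a side, any of four ways round, and then itself cannot turn more than 4 degrees.
- canister_1: canister_1 itself; origin at the centre of its underside, axes as for canister_1_mid
- canister_2: canister_2 itself; origin at the centre of its underside, axes as for canister_2_mid
- cap_1: the cap; origin at the centre of the skirt's lower edge. Quick thread, three lugs inside: the wrong way it stops within 3 degrees; the right way it turns easily, without rising, to a stop at about 95 degrees and is free from 55: at about 75 draw it straight up (17 mm on the neck). Pulled sooner it lifts the canister too. Let go, it stays at its angle.
- cap_2: the cap; origin at the centre of the skirt's lower edge. Quick thread, three lugs inside: the wrong way it stops within 3 degrees; the right way it turns easily, without rising, to a stop at about 95 degrees and is free from 55: at about 75 draw it straight up (17 mm on the neck). Pulled sooner it lifts the canister too. Let go, it stays at its angle.
- holder: the fixed holder: grey cast foot 120 x 100 mm, short round post, the steel nest on top; origin at the centre of its foot, on the bench

How it is judged:
On the way:
1. the front canister stands fully home in the nest, let go, its cap still on (((x of canister_1_mid in the frame of holder_nest between -0.004 and 0.004 m and y of canister_1_mid in the frame of holder_nest between -0.004 and 0.004 m and z of canister_1_mid in the frame of holder_nest between 0.054 and 0.062 m and angle between canister_1_mid's own z axis and vertical below 0.08 rad and world x of canister_2_mid above 0.59 m and distance of canister_2_mid from where it was at the start of the episode below 0.02 m and horizontal distance between cap_2_wing and canister_2_mid below 0.006 m and z of cap_2_wing in the frame of canister_2_mid below 0.054 m and angle between canister_2_mid's own z axis and vertical below 0.1 rad and z of cap_1_wing in the frame of canister_1_mid below 0.054 m and contact force between the fingers and canister_1 below 0.05 N) or (x of canister_2_mid in the frame of holder_nest between -0.004 and 0.004 m and y of canister_2_mid in the frame of holder_nest between -0.004 and 0.004 m and z of canister_2_mid in the frame of holder_nest between 0.054 and 0.062 m and angle between canister_2_mid's own z axis and vertical below 0.08 rad and world x of canister_1_mid above 0.59 m and distance of canister_1_mid from where it was at the start of the episode below 0.02 m and horizontal distance between cap_1_wing and canister_1_mid below 0.006 m and z of cap_1_wing in the frame of canister_1_mid below 0.054 m and angle between canister_1_mid's own z axis and vertical below 0.1 rad and z of cap_2_wing in the frame of canister_2_mid below 0.054 m and contact force between the fingers and canister_2 below 0.05 N))), for 0.2 s.
At the end, for the whole second after the job is handed in: Front canister in the nest (within 4 mm of centre and floor, upright within 0.08 rad); its cap gripped, at rest, 30 mm or more above its done-up height, within 60 mm of the axis, touching no canister or holder; fingers off the canister; back canister capped, moved under 20 mm (((x of canister_1_mid in the frame of holder_nest between -0.004 and 0.004 m and y of canister_1_mid in the frame of holder_nest between -0.004 and 0.004 m and z of canister_1_mid in the frame of holder_nest between 0.054 and 0.062 m and angle between canister_1_mid's own z axis and vertical below 0.08 rad and world x of canister_2_mid above 0.59 m and distance of canister_2_mid from where it was at the start of the episode below 0.02 m and horizontal distance between cap_2_wing and canister_2_mid below 0.006 m and z of cap_2_wing in the frame of canister_2_mid below 0.054 m and angle between canister_2_mid's own z axis and vertical below 0.1 rad and z of cap_1_wing in the frame of canister_1_mid above 0.08 m and contact force between the fingers and cap_1 above 0.5 N and contact force between each of cap_1, the fingers and canister_1 below 0.05 N and contact force between cap_1 and holder below 0.05 N and horizontal distance between cap_1_wing and canister_1_mid below 0.06 m and linear speed of cap_1 below 0.03 m/s) or (x of canister_2_mid in the frame of holder_nest between -0.004 and 0.004 m and y of canister_2_mid in the frame of holder_nest between -0.004 and 0.004 m and z of canister_2_mid in the frame of holder_nest between 0.054 and 0.062 m and angle between canister_2_mid's own z axis and vertical below 0.08 rad and world x of canister_1_mid above 0.59 m and distance of canister_1_mid from where it was at the start of the episode below 0.02 m and horizontal distance between cap_1_wing and canister_1_mid below 0.006 m and z of cap_1_wing in the frame of canister_1_mid below 0.054 m and angle between canister_1_mid's own z axis and vertical below 0.1 rad and z of cap_2_wing in the frame of canister_2_mid above 0.08 m and contact force between the fingers and cap_2 above 0.5 N and contact force between each of cap_2, the fingers and canister_2 below 0.05 N and contact force between cap_2 and holder below 0.05 N and horizontal distance between cap_2_wing and canister_2_mid below 0.06 m and linear speed of cap_2 below 0.03 m/s))); the arm keeps its last pose, push and grip.
It fails at once if a canister is tipped over (angle between any of canister_1_mid, canister_2_mid's own z axis and vertical above 0.6 rad).
It also fails if it takes over 72 s, if anything falls off the work surface, if the arm or the gripper's body presses on something with over 40 N, if the wrist force passes 120 N, or if a joint passes its speed limit or range.

### The arm

A 7-joint arm with a two-finger parallel gripper is mounted at the origin on the work surface; the furniture and walls round the work are solid. World frame = base frame: x ahead of the robot, y to its left, z up, the work surface at z = 0. Lengths are in m, angles in rad, forces in N, time in s.
With the tool pointing down it reaches from about 0.4 to 0.85 m from the base axis. Payload 4.5 kg.
Tool frame: the origin (TCP) lies between the finger pads; the fingertips stand 8 mm ahead of it and the grasp point (between the pads) lies 11 mm behind it; z points along the fingers, y is the direction in which the jaws open and shut (so a half turn about z gives the same grasp; the last joint's range is limited). The gripper opens to 85 mm and grips with 20 to 120 N. Pads are 22 mm wide; open, the fingers measure 114 mm over their backs; the gripper's body (76 mm by 85 mm) begins 54 mm behind the grasp point. The pads swing forward as they close: fully open they stand 13 mm farther back than shut.
Start: joints at [-1.105, 0.689, -0.195, 1.565, 0.157, 0.902, -0.215], TCP at [0.262, 0.568, 0.239] pointing down, gripper open.
Joint ranges: [-3.01, 3.01], [-0.46, 2.08], [-1.47, 1.51], [0.13, 2.56], [-1, 4.14], [0.04, 2.09], [-2.66, 2.66]. Speed limits (rad/s): [2.57, 2.57, 3.14, 3.14, 3.14, 3.14, 3.14].

### API

Orientations are given as a rotation vector (axis times angle).
In Python, from cell import bot gives the robot as it stands.
- The arm moves only by the tool step_arm, never from a script. Its argument "motion" is a list of rows, each an object of numbers: "wx", "wy", "wz": the turn, a rotation vector about the tool's x, y, z in rad; "tx", "ty", "tz": the shift along the tool's x, y, z in mm; "jaw": the gripper command: -1 is fully open, 1 is shut, values between are in proportion. In form: [{"wx": .., "wy": .., "wz": .., "tx": .., "ty": .., "tz": .., "jaw": ..}, ...]. A call has 1 to 8 rows; each row is the pose to reach, as a shift and turn from the pose commanded when the call began, along the tool's axes at that moment; what a row does not reach only later rows make up. A row lasts 1/8 s, in which the tool goes at most 62.5 mm and 10.7 degrees, less where a joint would pass 70% of its speed; a pose out of reach is approached as far as the arm can. A call with a gripper value outside its range is refused whole. The fingers move at their own pace and stop on an object; "squeeze" is the grip in N (left out, the last holds). Time passes only in rows, so rows that repeat a pose let the fingers close. It gives the time, the measured TCP pose, the force and the opening at its end, in the units of the state.
- bot.sense(): the state, without advancing time (a new reading comes with each control period).
- bot.camera(name): name is "side" or "top"; returns a dict with "pixels" (384x512x3 uint8, red, green, blue), "fx", "fy", "cx", "cy" (pixels), "dist" ([k1, k2, p1, p2, k3] as OpenCV has them; the pictures are not rectified), "rvec" (rotation vector, rad) and "tvec" (3), from world to camera coordinates, as OpenCV has them. Camera axes: x right, y down, z forward; pixel columns grow to the right and rows downward; lengths in m; the calibration is good to about 2 mm. A picture is of the moment at which its call begins. There is no depth.
- bot.hand_in(): hands the job in, once; it reports no verdict.
The state is a dict: "time": time; "qpos": joint angles; "joint_velocities": joint speeds; "effort": joint torques, N m; "eef_pos": TCP position; "orientation": TCP orientation; "contact_force": force on the tool from outside, world axes, zero at the start; "torque": the same for the moment, N m; "finger_gap": finger opening in m.
Only numpy, scipy, OpenCV 4.12 (cv2) and the standard library are available. Lean on these libraries where they do the work, as an engineer would, in place of code of your own. Each camera call takes 0.05 s, during which the arm holds its last target.

## Working session

There is one attempt and no reset: what is moved stays moved. The work goes in short steps, Python scripts to look and compute and a tool call to move; the robot and the scene stay as the last step left them, time stands still between calls to the robot, and variables do not carry over. Pictures are saved under pics/ and viewed, and the job is handed in when it is done.

Besides the shell and the picture viewer there is one more tool, called after "Call:" as name([rows], argument=value, ...), one row to a line, values as JSON. step_arm: Moves the arm, as the interface text tells. Its arguments: {"type":"object","properties":{"motion":{"type":"array"},"squeeze":{"type":"number"}},"required":["motion"]}

```bash
mkdir -p pics; ls; python3 - <<'E'
from cell import bot
import cv2,pickle
s=bot.sense()
for k in s: print(k,s[k])
for n in("side","top"):
    c=bot.camera(n); cv2.imwrite(f"pics/{n}0.png",c["pixels"][:,:,::-1]); pickle.dump(c,open(f"{n}0.pkl","wb"))
    print({k:v for k,v in c.items() if k!="pixels"})
E
```

```text
pics
time 0.0
qpos [-1.10522193  0.68998519 -0.19452186  1.56638721  0.1573279   0.90251966
 -0.21512641]
joint_velocities [ 0.0012962   0.00090351 -0.00045245 -0.00030429 -0.00072302  0.00193973
  0.00197342]
effort [ 3.88957346e-05 -5.39608562e+01 -1.26646612e+00 -1.58548737e+01
  9.09069262e-03  9.43324005e-03  4.66830073e-06]
eef_pos [0.26132498 0.56701578 0.238472  ]
orientation [-6.72786584e-01 -3.06844936e+00  2.96389573e-03]
contact_force [-0.07401129 -0.7896586  -0.77822081]
torque [ 0.01827544  0.00913002 -0.04793213]
finger_gap 0.08554870076044917
{'fx': 473.87805206312214, 'fy': 473.87805206312214, 'cx': 259.7951743584035, 'cy': 185.81354315753302, 'dist': array([-0.17171334,  0.        ,  0.        ,  0.        ,  0.        ]), 'rvec': array([ 2.19010997, -0.1662491 ,  0.08587832]), 'tvec': array([-0.55437554,  0.11934091,  1.07345027])}
{'fx': 357.53714734883096, 'fy': 357.53714734883096, 'cx': 255.33942786667092, 'cy': 194.31746597638443, 'dist': array([-0.07527366,  0.        ,  0.        ,  0.        ,  0.        ]), 'rvec': array([ 2.20484904, -2.1544519 ,  0.13745533]), 'tvec': array([-0.00816991,  0.55930705,  0.90431535])}
```

View pics/side0.png

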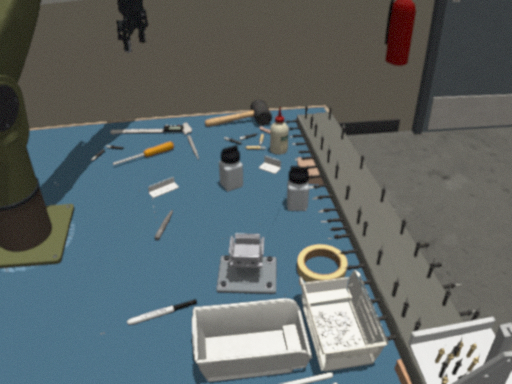

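View pics/top0.png

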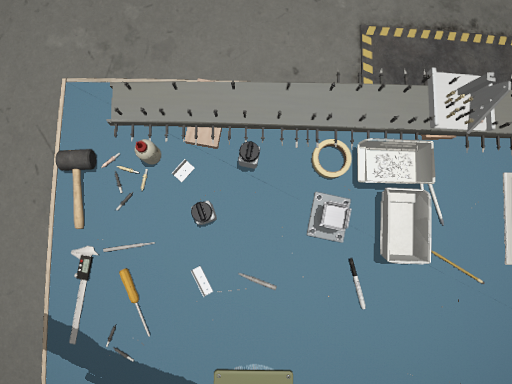

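The side view shows the canisters at about (231,168) and (298,188) and the holder at (247,265). In the top view the front canister is at (203,212), the back one at (249,154) and the holder at (330,217). I'll zoom in on these.

```bash
python3 - <<'E'
import cv2,pickle,numpy as np
def crop(n,x0,y0,w,h,f=8):
    im=cv2.cvtColor(pickle.load(open(f"{n}0.pkl","rb"))["pixels"],cv2.COLOR_RGB2BGR)
    return cv2.resize(im[y0:y0+h,x0:x0+w],None,fx=f,fy=f,interpolation=cv2.INTER_CUBIC)
a=crop("top",180,190,48,48);b=crop("top",306,190,48,48);
cv2.imwrite("pics/c_top.png",np.hstack([a,b]))
a=crop("side",208,140,48,56);b=crop("side",216,230,64,64,7)
cv2.imwrite("pics/c_side.png",np.hstack([a,b]))
E
```

```text
(no output)
```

View pics/c_top.png

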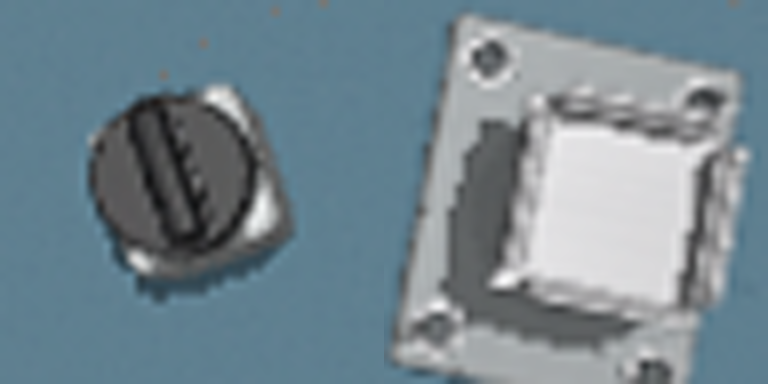

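View pics/c_side.png

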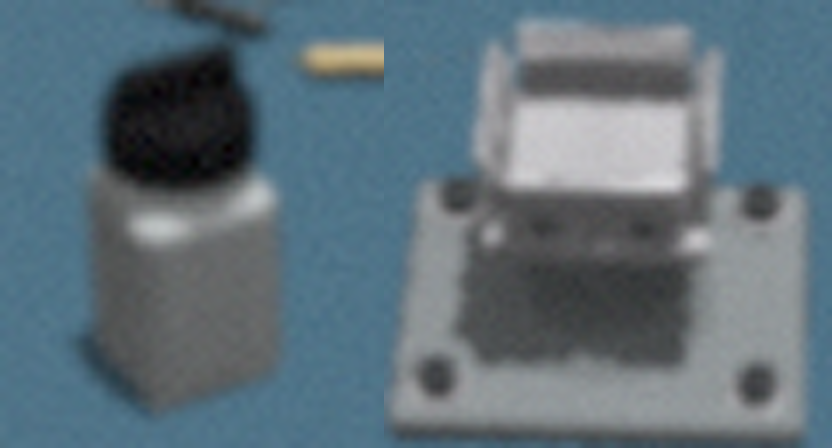

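```bash
cat > h.py <<'E'
import cv2,pickle,numpy as np
from scipy.optimize import least_squares
from scipy.spatial.transform import Rotation as R
def cam(n,i=0): return pickle.load(open(f"{n}{i}.pkl","rb"))
def proj(c,P):
    K=np.array([[c["fx"],0,c["cx"]],[0,c["fy"],c["cy"]],[0,0,1]])
    return cv2.projectPoints(np.array(P,float).reshape(-1,3),c["rvec"],c["tvec"],K,c["dist"])[0].reshape(-1,2)
def ray(c,uv,z):
    K=np.array([[c["fx"],0,c["cx"]],[0,c["fy"],c["cy"]],[0,0,1]])
    p=cv2.undistortPoints(np.array(uv,float).reshape(-1,1,2),K,c["dist"]).reshape(-1,2)
    Rm=cv2.Rodrigues(c["rvec"])[0];o=-Rm.T@c["tvec"]
    d=np.c_[p,np.ones(len(p))]@Rm
    return o+d*((z-o[2])/d[:,2])[:,None]
def sq(w,z,x,y,a,w2=None):
    w2=w2 or w
    p=np.array([[1,1],[-1,1],[-1,-1],[1,-1]])*[w/2,w2/2]
    c,s=np.cos(a),np.sin(a)
    return np.c_[p@np.array([[c,s],[-s,c]])+[x,y],np.full(4,z)]
def circ(r,z,x,y): 
    t=np.linspace(0,2*np.pi,40);return np.c_[x+r*np.cos(t),y+r*np.sin(t),np.full(40,z)]
def overlay(c,curves,x0,y0,w,h,f,out):
    im=cv2.cvtColor(c["pixels"],cv2.COLOR_RGB2BGR)
    im=cv2.resize(im[y0:y0+h,x0:x0+w],None,fx=f,fy=f,interpolation=cv2.INTER_CUBIC)
    cols=[(0,0,255),(0,255,0),(0,255,255),(255,0,255),(255,128,0)]
    for i,P in enumerate(curves):
        q=((proj(c,P)-[x0,y0]+.5)*f-.5)
        cv2.polylines(im,[np.round(q).astype(int)],True,cols[i%5],1)
    return im
E
python3 - <<'E'
from h import *
s,t=cam("side"),cam("top")
for c in (s,t):
    Rm=cv2.Rodrigues(c["rvec"])[0]; print("cam",-Rm.T@c["tvec"],"fwd",Rm[2])
f=lambda p,x0,y0,k:(np.array(p)+.5)/k-.5+[x0,y0]
print(ray(s,f([[100,345],[155,412],[280,355]],208,140,8),0.002))
print(ray(s,f([[92,175],[150,245],[275,185]],208,140,8),0.072))
print("cap top", ray(t,f([[171,172]],180,190,8),0.1))
w=ray(t,f([[148,105],[190,240]],180,190,8),0.116);print("wing",w)
print("nest lip side",ray(s,f([[490-384,235],[697-384,238]],216,230,7),0.089))
print("floor top",ray(t,f(np.array([[550,122],[700,148],[675,300],[525,278]])-[384,0],306,190,8),0.064))
print("foot top",ray(t,f(np.array([[462,15],[740,75],[388,360]])-[384,0],306,190,8),0.012))
print("foot side",ray(s,f(np.array([[425,180],[803,190],[806,432],[388,430]])-[384,0],216,230,7),0.012))
print("back",ray(t,[[249,154]],0.108))
E
```

```text
cam [ 0.42645114 -0.87576745  0.72459698] fwd [ 0.12301086  0.80199119 -0.58453268]
cam [0.46364689 0.02555109 0.95658564] fwd [ 0.10256887 -0.02228063 -0.99447635]
[[0.47711266 0.14534432 0.002     ]
 [0.4915047  0.10554082 0.002     ]
 [0.53509299 0.13077788 0.002     ]]
[[0.47746496 0.13995997 0.072     ]
 [0.49196617 0.09737208 0.072     ]
 [0.5342704  0.12530345 0.072     ]]
cap top [[0.50854381 0.13567317 0.1       ]]
wing [[0.52725531 0.14110326 0.116     ]
 [0.48791656 0.12733485 0.116     ]]
nest lip side [[ 0.46860518 -0.24118942  0.089     ]
 [ 0.52337828 -0.25054681  0.089     ]]
floor top [[ 0.5334645  -0.17408516  0.064     ]
 [ 0.52631253 -0.22207652  0.064     ]
 [ 0.47826442 -0.214021    0.064     ]
 [ 0.48423231 -0.16631488  0.064     ]]
foot top [[ 0.57272869 -0.15591006  0.012     ]
 [ 0.554807   -0.25022204  0.012     ]
 [ 0.45748176 -0.13195615  0.012     ]]
foot side [[ 0.45643796 -0.13781451  0.012     ]
 [ 0.57024122 -0.15937491  0.012     ]
 [ 0.5538392  -0.25580185  0.012     ]
 [ 0.43695429 -0.23758199  0.012     ]]
back [[0.64868457 0.02399455 0.108     ]]
```

```bash
cat > ov.py <<'E'
from h import *
def canc(x,y,a,z0=0):return [sq(.05,z0+.002,x,y,a),sq(.05,z0+.072,x,y,a),circ(.0245,z0+.1,x,y),circ(.0245,z0+.08,x,y),sq(.042,z0+.116,x,y,a,.011)]
def nestc(x,y,a):return [sq(.053,.064,x,y,a),sq(.071,.089,x,y,a),sq(.053,.082,x,y,a),sq(.12,.012,x,y,a,.1)]
E
python3 - <<'E'
from ov import *
s,t=cam("side"),cam("top")
a=(.507,.132,np.radians(20)); n=(.505,-.197,np.radians(-9.5))
cv2.imwrite("pics/o1.png",np.hstack([overlay(t,canc(*a),180,190,48,48,8,0),overlay(s,canc(*a),208,145,48,48,8,0)]))
cv2.imwrite("pics/o2.png",np.hstack([overlay(t,nestc(*n),302,186,56,56,7,0),overlay(s,nestc(*n),214,230,56,56,7,0)]))
E
```

```text
(no output)
```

View pics/o1.png

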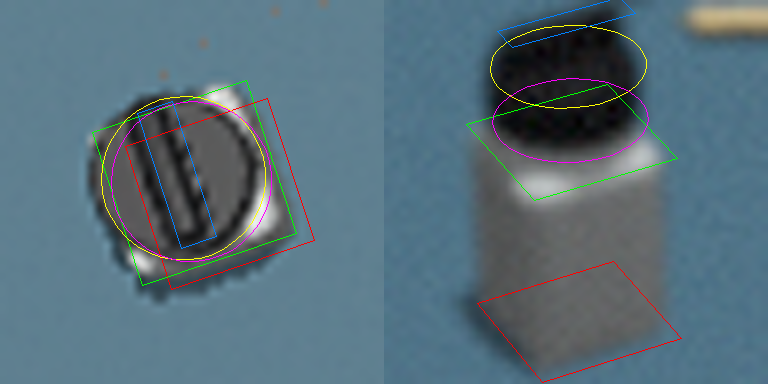

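View pics/o2.png

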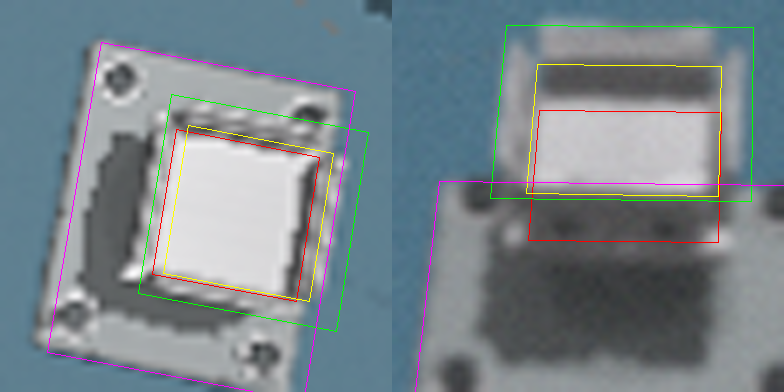

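```bash
python3 - <<'E'
from ov import *
s,t=cam("side"),cam("top")
a=(.5065,.1345,np.radians(19.5)); n=(.505,-.195,np.radians(-9.5))
cv2.imwrite("pics/o3.png",np.hstack([overlay(t,canc(*a),180,190,48,48,8,0),overlay(s,canc(*a),208,145,48,48,8,0)]))
cv2.imwrite("pics/o4.png",np.hstack([overlay(t,nestc(*n),302,186,56,56,7,0),overlay(s,nestc(*n),214,230,56,56,7,0)]))
E
```

```text
(no output)
```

View pics/o3.png

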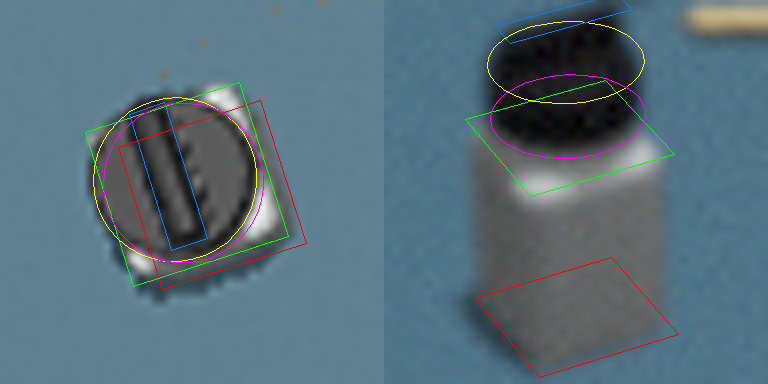

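View pics/o4.png

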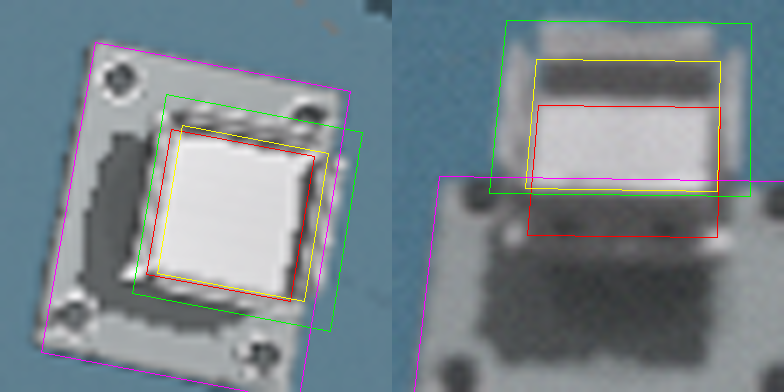

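```bash
cat > plan.py <<'E'
import sys,numpy as np
from scipy.spatial.transform import Rotation as R
from cell import bot
def plan(x,y,z,yd):
    s=bot.sense();R0=R.from_rotvec(s["orientation"]);p0=np.array(s["eef_pos"])
    a=np.radians(yd);ty=np.array([np.cos(a),np.sin(a),0]);tz=np.array([0,0,-1.]);tx=np.cross(ty,tz)
    Rt=R.from_matrix(np.c_[tx,ty,tz])
    d=R0.inv().apply(np.array([x,y,z])-p0)*1000;w=(R0.inv()*Rt).as_rotvec()
    y0=R0.as_matrix()[:,1]
    print("t",round(s["time"],2),"p",p0.round(4),"yaw_y",np.degrees(np.arctan2(y0[1],y0[0])).round(2),"tilt",R0.as_matrix()[:2,2].round(4),"gap",round(s["finger_gap"],4))
    print("F",np.round(s["contact_force"],1),"T",np.round(s["torque"],2),"q",np.round(s["qpos"],2))
    print("shift mm",d.round(1),"turn",w.round(4))
if __name__=="__main__": plan(*map(float,sys.argv[1:5]))
E
python3 plan.py .5065 .134 .22 -10; python3 plan.py .5065 .134 .22 -70.5
```

```text
t 0.1 p [0.2614 0.5671 0.2386] yaw_y 65.26 tilt [-0.0006 -0.0015] gap 0.0853
F [-0.1 -0.7  0.2] T [ 0.    0.01 -0.04] q [-1.11  0.69 -0.19  1.57  0.16  0.9  -0.22]
shift mm [-403.9 -290.8   19.1] turn [-1.3000e-03  1.2000e-03  1.3136e+00]
t 0.1 p [0.2614 0.5671 0.2386] yaw_y 65.26 tilt [-0.0006 -0.0015] gap 0.0853
F [-0.1 -0.7  0.2] T [ 0.    0.01 -0.04] q [-1.11  0.69 -0.19  1.57  0.16  0.9  -0.22]
shift mm [-403.9 -290.8   19.1] turn [-6.0000e-04  2.0000e-03  2.3695e+00]
```

Call:
step_arm([
  {"tx": -404, "ty": -291, "tz": 0, "wz": 1.3, "jaw": -1},
  {"tx": -404, "ty": -291, "tz": 0, "wz": 1.3, "jaw": -1},
  {"tx": -404, "ty": -291, "tz": 0, "wz": 1.3, "jaw": -1},
  {"tx": -404, "ty": -291, "tz": 0, "wz": 1.3, "jaw": -1},
  {"tx": -404, "ty": -291, "tz": 0, "wz": 1.3, "jaw": -1},
  {"tx": -404, "ty": -291, "tz": 0, "wz": 1.3, "jaw": -1},
  {"tx": -404, "ty": -291, "tz": 0, "wz": 1.3, "jaw": -1},
  {"tx": -404, "ty": -291, "tz": 0, "wz": 1.3, "jaw": -1},
])

```text
$.motion[0]: bad value
```

```bash
python3 plan.py .5065 .134 .2 -70.5
```

```text
t 0.1 p [0.2614 0.5671 0.2386] yaw_y 65.26 tilt [-0.0006 -0.0015] gap 0.0853
F [-0.1 -0.7  0.2] T [ 0.    0.01 -0.04] q [-1.11  0.69 -0.19  1.57  0.16  0.9  -0.22]
shift mm [-403.9 -290.7   39.1] turn [-6.0000e-04  2.0000e-03  2.3695e+00]
```

Perhaps each row needs every key.

Call:
step_arm([
  {"wx": 0, "wy": 0, "wz": 1.3, "tx": -404, "ty": -291, "tz": 0, "jaw": -1},
  {"wx": 0, "wy": 0, "wz": 1.3, "tx": -404, "ty": -291, "tz": 0, "jaw": -1},
  {"wx": 0, "wy": 0, "wz": 1.3, "tx": -404, "ty": -291, "tz": 0, "jaw": -1},
  {"wx": 0, "wy": 0, "wz": 1.3, "tx": -404, "ty": -291, "tz": 0, "jaw": -1},
  {"wx": 0, "wy": 0, "wz": 1.3, "tx": -404, "ty": -291, "tz": 0, "jaw": -1},
  {"wx": 0, "wy": 0, "wz": 1.3, "tx": -404, "ty": -291, "tz": 0, "jaw": -1},
  {"wx": 0, "wy": 0, "wz": 1.3, "tx": -404, "ty": -291, "tz": 0, "jaw": -1},
  {"wx": 0, "wy": 0, "wz": 1.3, "tx": -404, "ty": -291, "tz": 0, "jaw": -1},
])

```text
time: 1.1
eef_pos: [0.5073, 0.1326, 0.2391]
orientation: [2.394, 2.034, -0.0]
contact_force: [1.3, 0.5, -0.4]
finger_gap: 0.0855
```

```bash
python3 plan.py .5065 .134 .2 -70.5
```

```text
t 1.1 p [0.5073 0.1326 0.2391] yaw_y -9.29 tilt [-0.0002 -0.0003] gap 0.0855
F [ 1.3  0.5 -0.4] T [ 0.04 -0.08  0.02] q [-0.42  0.56  0.12  1.88 -0.1   0.71 -0.4 ]
shift mm [ 1.3 -1.  39.1] turn [1.0000e-04 3.0000e-04 1.0683e+00]
```

Call:
step_arm([
  {"wx": 0, "wy": 0, "wz": 1.068, "tx": 1.3, "ty": -1, "tz": 30, "jaw": -1},
  {"wx": 0, "wy": 0, "wz": 1.068, "tx": 1.3, "ty": -1, "tz": 30, "jaw": -1},
  {"wx": 0, "wy": 0, "wz": 1.068, "tx": 1.3, "ty": -1, "tz": 30, "jaw": -1},
  {"wx": 0, "wy": 0, "wz": 1.068, "tx": 1.3, "ty": -1, "tz": 30, "jaw": -1},
  {"wx": 0, "wy": 0, "wz": 1.068, "tx": 1.3, "ty": -1, "tz": 30, "jaw": -1},
  {"wx": 0, "wy": 0, "wz": 1.068, "tx": 1.3, "ty": -1, "tz": 30, "jaw": -1},
  {"wx": 0, "wy": 0, "wz": 1.068, "tx": 1.3, "ty": -1, "tz": 30, "jaw": -1},
])

```text
time: 1.98
eef_pos: [0.5056, 0.1359, 0.209]
orientation: [3.095, 0.537, -0.001]
contact_force: [0.8, 1.2, 0.5]
finger_gap: 0.0856
```

```bash
python3 plan.py .5065 .134 .058 -70.5; python3 - <<'E'
from cell import bot
import cv2,numpy as np
a=bot.camera("side")["pixels"][100:220,170:290,::-1];b=bot.camera("top")["pixels"][160:260,150:250,::-1]
cv2.imwrite("pics/p1.png",np.hstack([cv2.resize(a,(400,400)),cv2.resize(b,(400,400))]))
E
```

```text
t 1.98 p [0.5056 0.1359 0.209 ] yaw_y -70.32 tilt [-0.0007 -0.0006] gap 0.0856
F [0.8 1.2 0.5] T [-0.06 -0.03  0.02] q [-0.61  0.64  0.43  1.92 -0.41  0.67 -1.16]
shift mm [  0.3   2.  151. ] turn [0.0003 0.0008 0.0032]
```

View pics/p1.png

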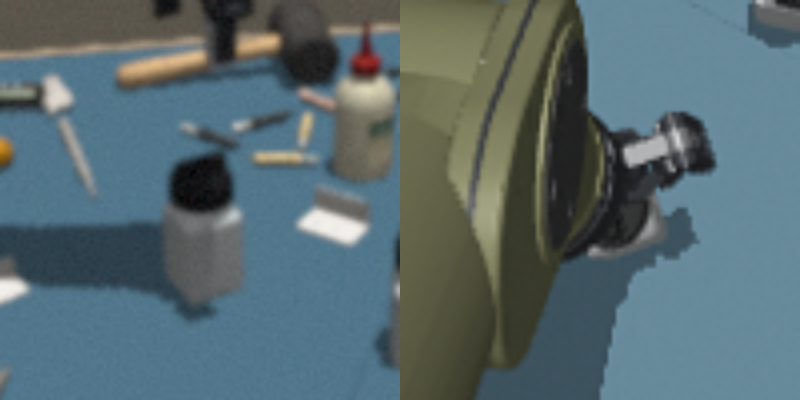

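Call:
step_arm([
  {"wx": 0, "wy": 0, "wz": 0.0, "tx": 0.3, "ty": 2, "tz": 0, "jaw": -1},
  {"wx": 0, "wy": 0, "wz": 0.0, "tx": 0.3, "ty": 2, "tz": 50, "jaw": -1},
  {"wx": 0, "wy": 0, "wz": 0.0, "tx": 0.3, "ty": 2, "tz": 90, "jaw": -1},
  {"wx": 0, "wy": 0, "wz": 0.0, "tx": 0.3, "ty": 2, "tz": 110, "jaw": -1},
  {"wx": 0, "wy": 0, "wz": 0.0, "tx": 0.3, "ty": 2, "tz": 110, "jaw": -1},
])

```text
time: 2.7
eef_pos: [0.5061, 0.1335, 0.0982]
orientation: [-3.096, -0.535, 0.004]
contact_force: [-0.5, 0.1, 0.2]
finger_gap: 0.0857
```

```bash
python3 plan.py .5065 .134 .058 -70.5; python3 - <<'E'
from cell import bot
import cv2,numpy as np
a=bot.camera("side")["pixels"][100:220,170:290,::-1]
cv2.imwrite("pics/p2.png",cv2.resize(a,(600,600)))
E
```

```text
t 2.7 p [0.5061 0.1335 0.0982] yaw_y -70.4 tilt [-0.0028 -0.0003] gap 0.0857
F [-0.5  0.1  0.2] T [ 0.01  0.   -0.  ] q [-0.51  0.81  0.27  2.   -0.52  0.41 -1.06]
shift mm [ 0.7 -0.3 40.2] turn [-0.0006  0.0028  0.0017]
```

View pics/p2.png

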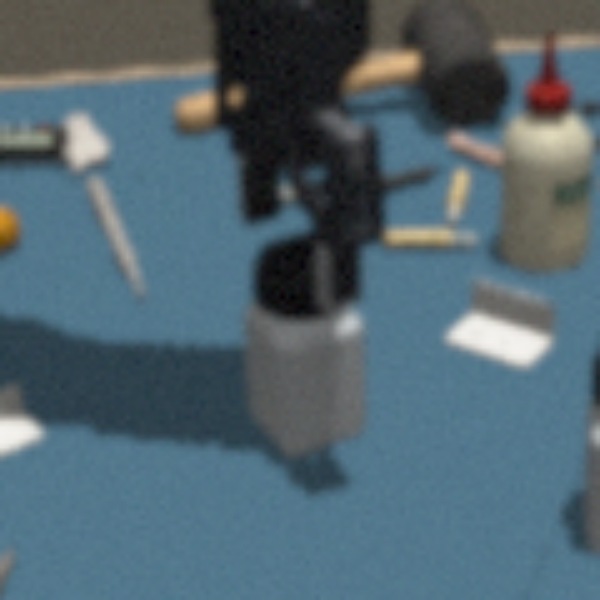

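The fingers straddle the cap, with the near finger at (325,250). I'll go down to grip height.

Call:
step_arm([
  {"wx": 0, "wy": 0.002, "wz": 0.0, "tx": 0.5, "ty": 0, "tz": 15, "jaw": -1},
  {"wx": 0, "wy": 0.002, "wz": 0.0, "tx": 0.5, "ty": 0, "tz": 30, "jaw": -1},
  {"wx": 0, "wy": 0.002, "wz": 0.0, "tx": 0.5, "ty": 0, "tz": 40, "jaw": -1},
  {"wx": 0, "wy": 0.002, "wz": 0.0, "tx": 0.5, "ty": 0, "tz": 40, "jaw": -1},
])

```text
time: 3.25
eef_pos: [0.5068, 0.134, 0.0584]
orientation: [-3.095, -0.534, -0.0]
contact_force: [0.8, 0.3, -0.4]
finger_gap: 0.0853
```

```bash
python3 plan.py .5065 .134 .058 -70.5; python3 - <<'E'
from cell import bot
import cv2,numpy as np
a=bot.camera("side")["pixels"][100:220,170:290,::-1]
cv2.imwrite("pics/p3.png",cv2.resize(a,(600,600)))
E
```

```text
t 3.25 p [0.5068 0.134  0.0584] yaw_y -70.42 tilt [0.0002 0.0005] gap 0.0853
F [ 0.8  0.3 -0.4] T [ 0.01 -0.04  0.01] q [-0.47  0.88  0.21  2.01 -0.55  0.31 -1.03]
shift mm [-0.2 -0.1  0.4] turn [-0.0004 -0.0003  0.0014]
```

View pics/p3.png

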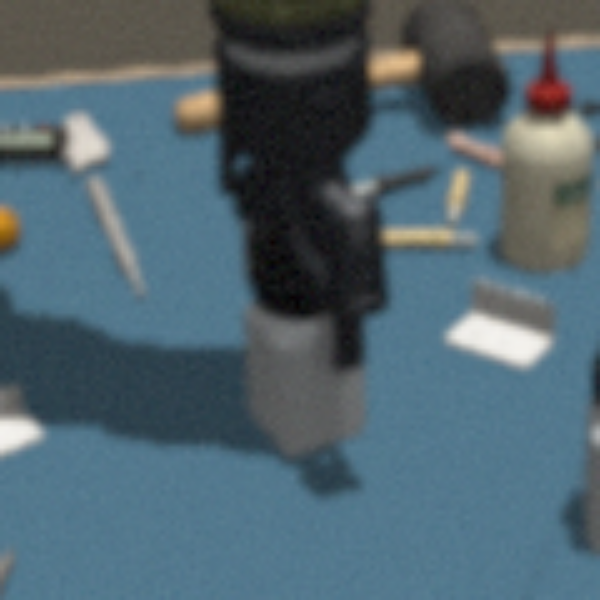

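Call:
step_arm([
  {"wx": 0, "wy": 0, "wz": 0, "tx": 0, "ty": 0, "tz": 0, "jaw": 1},
  {"wx": 0, "wy": 0, "wz": 0, "tx": 0, "ty": 0, "tz": 0, "jaw": 1},
  {"wx": 0, "wy": 0, "wz": 0, "tx": 0, "ty": 0, "tz": 0, "jaw": 1},
  {"wx": 0, "wy": 0, "wz": 0, "tx": 0, "ty": 0, "tz": 0, "jaw": 1},
  {"wx": 0, "wy": 0, "wz": 0, "tx": 0, "ty": 0, "tz": 0, "jaw": 1},
], squeeze=60)

```text
time: 3.92
eef_pos: [0.5075, 0.1347, 0.0601]
orientation: [-3.094, -0.535, -0.004]
contact_force: [-2.2, -0.2, 5.8]
finger_gap: 0.049
```

```bash
python3 plan.py .5065 .134 .2 -70.5
```

```text
t 3.92 p [0.5075 0.1347 0.0601] yaw_y -70.39 tilt [0.0026 0.0017] gap 0.049
F [-2.2 -0.2  5.8] T [ 0.12  0.17 -0.01] q [-0.47  0.87  0.21  2.01 -0.55  0.31 -1.03]
shift mm [  -0.7    0.2 -140. ] turn [-0.0007 -0.003   0.002 ]
```

Call:
step_arm([
  {"wx": 0, "wy": 0, "wz": 0, "tx": 0, "ty": 0, "tz": -20, "jaw": 1},
  {"wx": 0, "wy": 0, "wz": 0, "tx": 0, "ty": 0, "tz": -50, "jaw": 1},
  {"wx": 0, "wy": 0, "wz": 0, "tx": 0, "ty": 0, "tz": -85, "jaw": 1},
  {"wx": 0, "wy": 0, "wz": 0, "tx": 0, "ty": 0, "tz": -115, "jaw": 1},
  {"wx": 0, "wy": 0, "wz": 0, "tx": 0, "ty": 0, "tz": -140, "jaw": 1},
  {"wx": 0, "wy": 0, "wz": 0, "tx": 0, "ty": 0, "tz": -140, "jaw": 1},
])

```text
time: 4.68
eef_pos: [0.5079, 0.1342, 0.2005]
orientation: [-3.095, -0.534, -0.008]
contact_force: [-0.3, 0.2, -3.0]
finger_gap: 0.0491
```

```bash
python3 plan.py .505 -.195 .2 -9.5; python3 - <<'E'
from cell import bot
import cv2,numpy as np,pickle
c=bot.camera("side");pickle.dump(c,open("side1.pkl","wb"))
a=c["pixels"][60:220,150:310,::-1]
cv2.imwrite("pics/p4.png",cv2.resize(a,(600,600)))
E
```

```text
t 4.67 p [0.5079 0.1342 0.2005] yaw_y -70.41 tilt [0.0051 0.0016] gap 0.0491
F [-0.3  0.2 -3. ] T [ 0.01 -0.01 -0.04] q [-0.6   0.65  0.42  1.93 -0.43  0.64 -1.13]
shift mm [-113.1  309.2   -0. ] turn [ 0.003  -0.0047 -1.063 ]
```

View pics/p4.png

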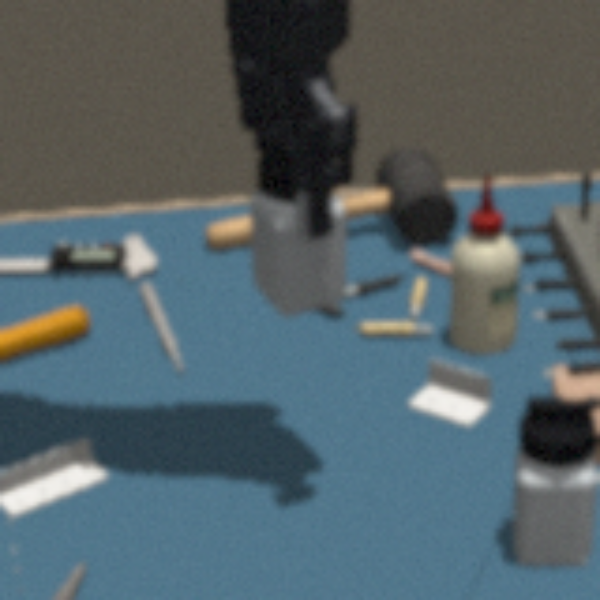

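Call:
step_arm([
  {"wx": 0.003, "wy": -0.005, "wz": -1.063, "tx": -113, "ty": 309, "tz": 0, "jaw": 1},
  {"wx": 0.003, "wy": -0.005, "wz": -1.063, "tx": -113, "ty": 309, "tz": 0, "jaw": 1},
  {"wx": 0.003, "wy": -0.005, "wz": -1.063, "tx": -113, "ty": 309, "tz": 0, "jaw": 1},
  {"wx": 0.003, "wy": -0.005, "wz": -1.063, "tx": -113, "ty": 309, "tz": 0, "jaw": 1},
  {"wx": 0.003, "wy": -0.005, "wz": -1.063, "tx": -113, "ty": 309, "tz": 0, "jaw": 1},
  {"wx": 0.003, "wy": -0.005, "wz": -1.063, "tx": -113, "ty": 309, "tz": 0, "jaw": 1},
  {"wx": 0.003, "wy": -0.005, "wz": -1.063, "tx": -113, "ty": 309, "tz": 0, "jaw": 1},
  {"wx": 0.003, "wy": -0.005, "wz": -1.063, "tx": -113, "ty": 309, "tz": 0, "jaw": 1},
])

```text
time: 5.72
eef_pos: [0.5038, -0.1927, 0.198]
orientation: [-2.394, -2.027, 0.005]
contact_force: [-0.5, 0.2, -3.5]
finger_gap: 0.0488
```

```bash
python3 plan.py .505 -.195 .165 -9.5; python3 - <<'E'
from cell import bot
import cv2,numpy as np,pickle
for n in("side","top"):
    c=bot.camera(n);pickle.dump(c,open(n+"2.pkl","wb"))
from ov import *
s,t=cam("side",2),cam("top",2)
cv2.imwrite("pics/p5.png",np.hstack([cv2.resize(t["pixels"][150:270,270:390,::-1],(400,400)),cv2.resize(s["pixels"][180:300,190:310,::-1],(400,400))]))
E
```

```text
t 5.72 p [ 0.5038 -0.1927  0.198 ] yaw_y -9.5 tilt [-0.0053  0.0014] gap 0.0488
F [-0.5  0.2 -3.5] T [0.06 0.01 0.02] q [ 0.26  0.64  0.03  1.87 -0.03  0.64  0.14]
shift mm [-2.1  1.7 33. ] turn [-0.0054 -0.0005  0.0001]
```

View pics/p5.png

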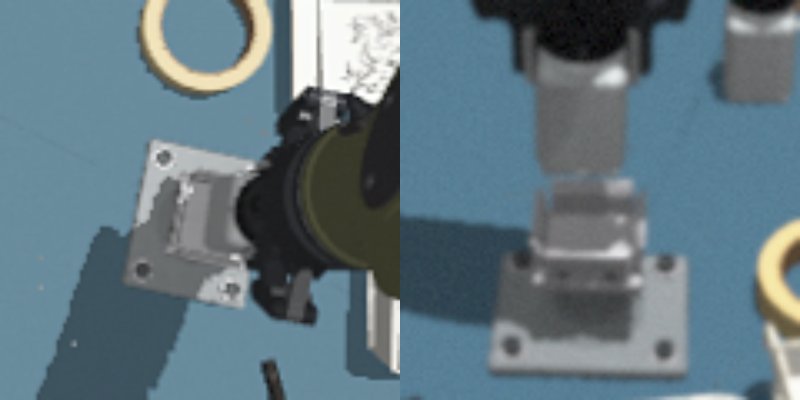

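```bash
python3 plan.py .505 -.195 .165 -9.5; python3 - <<'E'
from ov import *
s,t=cam("side",2),cam("top",2)
s0,t0=cam("side"),cam("top")
a=(.5038,-.1927,np.radians(80.5),.138); n=(.505,-.195,np.radians(-9.5))
cu=canc(*a)[:2]
A=overlay(s,cu,222,180,64,90,6,0);B=overlay(s,nestc(*n)[:3],222,210,64,90,6,0)
cv2.imwrite("pics/o5.png",np.hstack([A,B]))
E
```

```text
t 5.83 p [ 0.5043 -0.1926  0.1985] yaw_y -9.39 tilt [-0.0043  0.0005] gap 0.0489
F [-0.6  0.6 -4. ] T [0.02 0.03 0.07] q [ 0.26  0.63  0.03  1.87 -0.03  0.64  0.14]
shift mm [-2.3  1.2 33.5] turn [-0.0043  0.0003  0.0019]
```

View pics/o5.png

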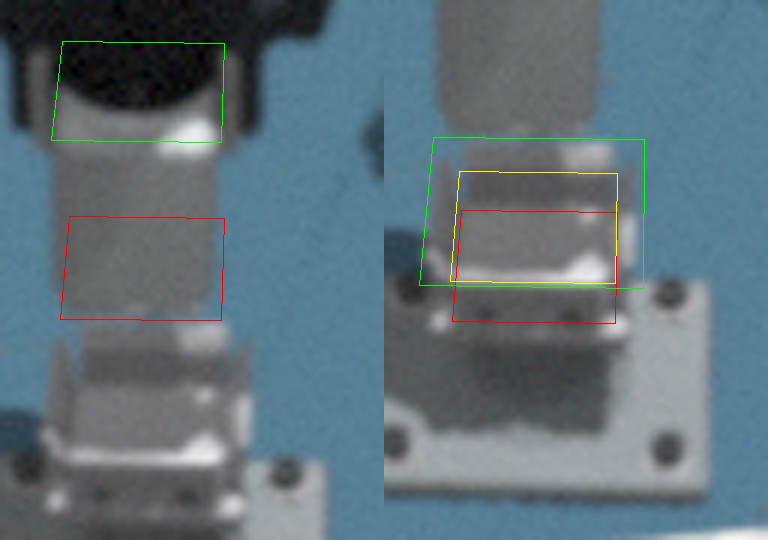

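Call:
step_arm([
  {"wx": -0.004, "wy": 0, "wz": 0.0, "tx": -1, "ty": 1.9, "tz": 15, "jaw": 1},
  {"wx": -0.004, "wy": 0, "wz": 0.0, "tx": -1, "ty": 1.9, "tz": 30, "jaw": 1},
  {"wx": -0.004, "wy": 0, "wz": 0.0, "tx": -1, "ty": 1.9, "tz": 44, "jaw": 1},
  {"wx": -0.004, "wy": 0, "wz": 0.0, "tx": -1, "ty": 1.9, "tz": 44, "jaw": 1},
])

```text
time: 6.32
eef_pos: [0.5049, -0.1956, 0.1537]
orientation: [-2.397, -2.03, 0.004]
contact_force: [0.7, -0.0, -1.9]
finger_gap: 0.0485
```

```bash
python3 plan.py .506 -.194 .14 -9.5; python3 - <<'E'
from cell import bot
import cv2,numpy as np,pickle
for n in("side","top"):
    c=bot.camera(n);pickle.dump(c,open(n+"3.pkl","wb"))
from ov import *
s,t=cam("side",3),cam("top",3)
n=(.505,-.195,np.radians(-9.5))
A=overlay(s,[],222,210,64,80,6,0);B=overlay(t,[],296,180,60,80,6,0)
cv2.imwrite("pics/o6.png",np.hstack([A,B]))
E
```

```text
t 6.33 p [ 0.5049 -0.1956  0.1537] yaw_y -9.48 tilt [-0.0023 -0.0007] gap 0.0485
F [ 0.7 -0.  -1.9] T [-0.05  0.02  0.03] q [ 0.27  0.71  0.02  1.9  -0.03  0.53  0.15]
shift mm [ 1.7  0.9 13.7] turn [-0.0022  0.0011  0.0004]
```

View pics/o6.png

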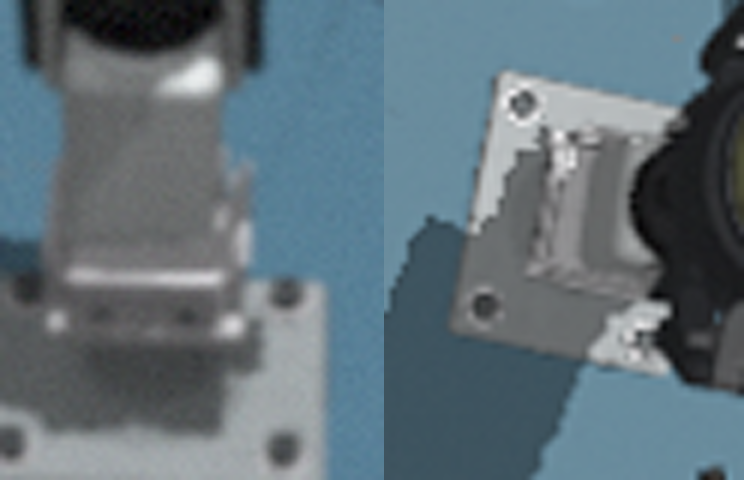

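Call:
step_arm([
  {"wx": -0.002, "wy": 0.001, "wz": 0.0, "tx": 1.5, "ty": 2, "tz": 0, "jaw": 1},
  {"wx": -0.002, "wy": 0.001, "wz": 0.0, "tx": 1.5, "ty": 2, "tz": 5, "jaw": 1},
  {"wx": -0.002, "wy": 0.001, "wz": 0.0, "tx": 1.5, "ty": 2, "tz": 10, "jaw": 1},
  {"wx": -0.002, "wy": 0.001, "wz": 0.0, "tx": 1.5, "ty": 2, "tz": 13, "jaw": 1},
])

```text
time: 6.92
eef_pos: [0.5077, -0.1951, 0.1416]
orientation: [2.396, 2.028, 0.002]
contact_force: [-0.9, 0.3, -3.0]
finger_gap: 0.0491
```

```bash
python3 plan.py .507 -.194 .13 -9.5
```

```text
t 6.92 p [ 0.5077 -0.1951  0.1416] yaw_y -9.51 tilt [ 0.0021 -0.0009] gap 0.0491
F [-0.9  0.3 -3. ] T [0.11 0.08 0.02] q [ 0.27  0.73  0.02  1.91 -0.03  0.5   0.14]
shift mm [ 1.  -0.9 11.6] turn [ 0.0022  0.0005 -0.0002]
```

Call:
step_arm([
  {"wx": 0.001, "wy": 0, "wz": 0, "tx": 0, "ty": 0, "tz": 4, "jaw": 1},
  {"wx": 0.001, "wy": 0, "wz": 0, "tx": 0, "ty": 0, "tz": 7, "jaw": 1},
  {"wx": 0.001, "wy": 0, "wz": 0, "tx": 0, "ty": 0, "tz": 10, "jaw": 1},
])

```text
time: 7.3
eef_pos: [0.5078, -0.1942, 0.1319]
orientation: [2.397, 2.03, 0.002]
contact_force: [-0.7, 2.7, 0.2]
finger_gap: 0.0487
```

```bash
python3 plan.py .507 -.195 .124 -9.5
```

```text
t 7.3 p [ 0.5078 -0.1942  0.1319] yaw_y -9.49 tilt [0.0012 0.0003] gap 0.0487
F [-0.7  2.7  0.2] T [ 0.64  0.18 -0.05] q [ 0.27  0.74  0.02  1.92 -0.03  0.48  0.14]
shift mm [-0.9 -0.7  7.9] turn [ 0.0012 -0.0005  0.0002]
```

Call:
step_arm([
  {"wx": 0.001, "wy": 0, "wz": 0, "tx": 1.5, "ty": 0, "tz": 0, "jaw": 1},
  {"wx": 0.001, "wy": 0, "wz": 0, "tx": 1.5, "ty": 0, "tz": 2, "jaw": 1},
  {"wx": 0.001, "wy": 0, "wz": 0, "tx": 1.5, "ty": 0, "tz": 4, "jaw": 1},
])

```text
time: 7.68
eef_pos: [0.5079, -0.1939, 0.1278]
orientation: [2.398, 2.029, -0.001]
contact_force: [-2.0, 1.5, -2.6]
finger_gap: 0.0489
```

```bash
python3 plan.py .507 -.194 .124 -9.5
```

```text
t 7.67 p [ 0.5079 -0.1939  0.1278] yaw_y -9.53 tilt [-0.0001 -0.0008] gap 0.0489
F [-2.   1.5 -2.6] T [ 0.17  0.33 -0.07] q [ 0.27  0.75  0.02  1.92 -0.03  0.48  0.14]
shift mm [-0.3 -0.8  3.8] turn [ 0.      0.0008 -0.0004]
```

Call:
step_arm([
  {"wx": 0, "wy": 0, "wz": 0, "tx": 0.5, "ty": -0.6, "tz": 1, "jaw": 1},
  {"wx": 0, "wy": 0, "wz": 0, "tx": 0.5, "ty": -0.6, "tz": 3, "jaw": 1},
  {"wx": 0, "wy": 0, "wz": 0, "tx": 0.5, "ty": -0.6, "tz": 5, "jaw": 1},
])

```text
time: 8.05
eef_pos: [0.5077, -0.1937, 0.1239]
orientation: [2.397, 2.028, -0.0]
contact_force: [-6.3, 1.7, 21.1]
finger_gap: 0.0487
```

```bash
python3 plan.py .507 -.194 .124 -9.5
```

```text
t 8.05 p [ 0.5077 -0.1937  0.1239] yaw_y -9.54 tilt [ 0.001  -0.0014] gap 0.0487
F [-6.3  1.7 21.1] T [0.45 1.09 0.02] q [ 0.27  0.76  0.02  1.92 -0.03  0.46  0.14]
shift mm [-0.4 -0.6 -0.1] turn [ 0.0012  0.0012 -0.0008]
```

Call:
step_arm([
  {"wx": 0, "wy": 0, "wz": 0, "tx": 0, "ty": -0.6, "tz": -1, "jaw": 1},
  {"wx": 0, "wy": 0, "wz": 0, "tx": 0, "ty": -0.6, "tz": -1, "jaw": -0.3},
  {"wx": 0, "wy": 0, "wz": 0, "tx": 0, "ty": -0.6, "tz": -1, "jaw": -1},
  {"wx": 0, "wy": 0, "wz": 0, "tx": 0, "ty": -0.6, "tz": -1, "jaw": -1},
  {"wx": 0, "wy": 0, "wz": 0, "tx": 0, "ty": -0.6, "tz": -1, "jaw": -1},
  {"wx": 0, "wy": 0, "wz": 0, "tx": 0, "ty": -0.6, "tz": -1, "jaw": -1},
])

```text
time: 8.8
eef_pos: [0.5072, -0.1931, 0.124]
orientation: [2.397, 2.029, 0.0]
contact_force: [-0.1, 0.2, -0.7]
finger_gap: 0.0854
```

```bash
python3 plan.py .507 -.194 .22 -9.5; python3 - <<'E'
from cell import bot
import cv2,numpy as np,pickle
for n in("side",):
    c=bot.camera(n);pickle.dump(c,open(n+"4.pkl","wb"))
from ov import *
cv2.imwrite("pics/o7.png",overlay(c,[],200,180,100,100,6,0))
E
```

```text
t 8.8 p [ 0.5072 -0.1931  0.124 ] yaw_y -9.51 tilt [ 0.0009 -0.0008] gap 0.0854
F [-0.1  0.2 -0.7] T [-0.03  0.03  0.  ] q [ 0.27  0.75  0.02  1.92 -0.03  0.46  0.14]
shift mm [ -1.   0. -96.] turn [ 0.001   0.0006 -0.0002]
```

View pics/o7.png

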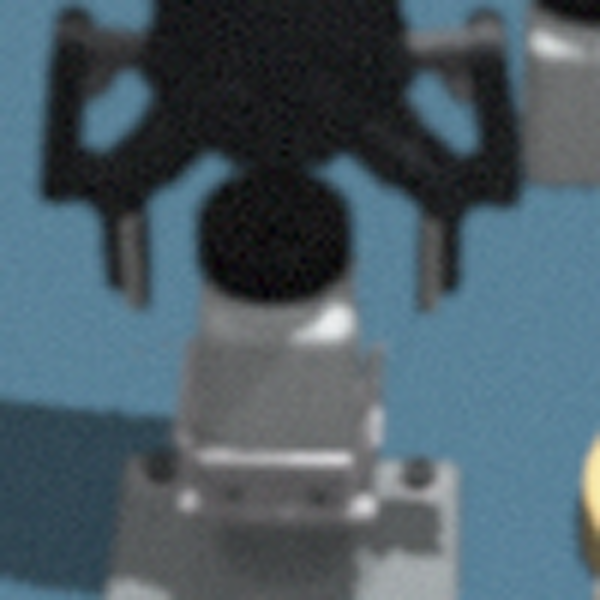

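The canister sits square in the nest, with the cap at (275,235), the fingers off at (130,260) and (432,260) and the walls at x = 190 to 375. I'll rise to the wing.

Call:
step_arm([
  {"wx": 0.001, "wy": 0, "wz": 0, "tx": -0.5, "ty": 0, "tz": -20, "jaw": -1},
  {"wx": 0.001, "wy": 0, "wz": 0, "tx": -0.5, "ty": 0, "tz": -40, "jaw": -1},
  {"wx": 0.001, "wy": 0, "wz": 0, "tx": -0.5, "ty": 0, "tz": -51, "jaw": -1},
  {"wx": 0.001, "wy": 0, "wz": 0, "tx": -0.5, "ty": 0, "tz": -51, "jaw": -1},
])

```text
time: 9.35
eef_pos: [0.5075, -0.1936, 0.1756]
orientation: [2.397, 2.029, 0.0]
contact_force: [0.5, 0.4, -0.1]
finger_gap: 0.0854
```

Call:
step_arm([
  {"wx": 0, "wy": 0, "wz": 0, "tx": 0, "ty": 0, "tz": 0, "jaw": 0.3},
  {"wx": 0, "wy": 0, "wz": 0, "tx": 0, "ty": 0, "tz": 0, "jaw": 0.5},
  {"wx": 0, "wy": 0, "wz": 0, "tx": 0, "ty": 0, "tz": 0, "jaw": 0.5},
  {"wx": 0, "wy": 0, "wz": 0, "tx": 0, "ty": 0, "tz": 0, "jaw": 0.5},
  {"wx": 0, "wy": 0, "wz": 0, "tx": 0, "ty": 0, "tz": 0, "jaw": 0.5},
], squeeze=40)

```text
time: 9.98
eef_pos: [0.507, -0.1935, 0.1749]
orientation: [2.398, 2.03, -0.001]
contact_force: [-0.3, -0.4, -0.4]
finger_gap: 0.0215
```

```bash
python3 plan.py .5065 -.194 .174 -9.5; python3 - <<'E'
from cell import bot
import cv2,numpy as np,pickle
c=bot.camera("side")
from ov import *
cv2.imwrite("pics/o8.png",overlay(c,[],200,170,100,100,6,0))
E
```

```text
t 9.97 p [ 0.507  -0.1935  0.1749] yaw_y -9.51 tilt [-0.0004 -0.0005] gap 0.0215
F [-0.3 -0.4 -0.4] T [-0.    0.02 -0.02] q [ 0.26  0.67  0.03  1.89 -0.03  0.58  0.14]
shift mm [-0.6 -0.4  0.9] turn [-0.0003  0.0006 -0.0002]
```

View pics/o8.png

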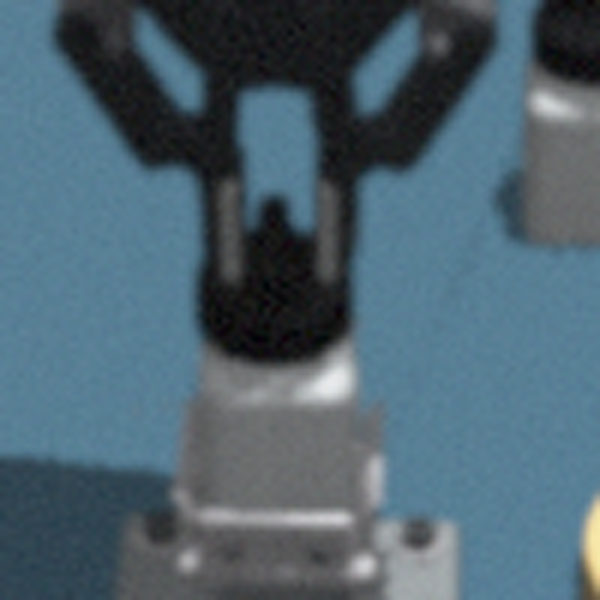

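The pads at x = 230 and 325 straddle the wing at x = 275. I'll shift 1 mm and close.

Call:
step_arm([
  {"wx": 0, "wy": 0, "wz": 0, "tx": 0, "ty": -1, "tz": 0, "jaw": 0.5},
  {"wx": 0, "wy": 0, "wz": 0, "tx": 0, "ty": -1, "tz": 0, "jaw": 1},
  {"wx": 0, "wy": 0, "wz": 0, "tx": 0, "ty": -1, "tz": 0, "jaw": 1},
  {"wx": 0, "wy": 0, "wz": 0, "tx": 0, "ty": -1, "tz": 0, "jaw": 1},
  {"wx": 0, "wy": 0, "wz": 0, "tx": 0, "ty": -1, "tz": 0, "jaw": 1},
], squeeze=50)

```text
time: 10.65
eef_pos: [0.5059, -0.1933, 0.1752]
orientation: [2.398, 2.029, -0.001]
contact_force: [-1.4, 0.2, 3.8]
finger_gap: 0.0098
```

```bash
python3 plan.py .5065 -.194 .174 -9.5
```

```text
t 10.65 p [ 0.5059 -0.1933  0.1752] yaw_y -9.51 tilt [-0.0003 -0.0006] gap 0.0098
F [-1.4  0.2  3.8] T [ 0.06  0.34 -0.  ] q [ 0.26  0.67  0.03  1.89 -0.03  0.58  0.14]
shift mm [-0.6  0.7  1.2] turn [-0.0002  0.0007 -0.0002]
```

Call:
step_arm([
  {"wx": 0, "wy": 0, "wz": -0.07, "tx": 0, "ty": 0, "tz": 0, "jaw": 1},
  {"wx": 0, "wy": 0, "wz": -0.14, "tx": 0, "ty": 0, "tz": 0, "jaw": 1},
  {"wx": 0, "wy": 0, "wz": -0.18, "tx": 0, "ty": 0, "tz": 0, "jaw": 1},
  {"wx": 0, "wy": 0, "wz": -0.18, "tx": 0, "ty": 0, "tz": 0, "jaw": 1},
])

```text
time: 11.15
eef_pos: [0.5066, -0.1934, 0.1752]
orientation: [2.205, 2.236, 0.0]
contact_force: [-0.4, -0.6, 2.5]
finger_gap: 0.0095
```

```bash
python3 plan.py .5065 -.194 .174 -9.5
```

```text
t 11.15 p [ 0.5066 -0.1934  0.1752] yaw_y 0.78 tilt [ 0.0009 -0.0007] gap 0.0095
F [-0.4 -0.6  2.5] T [-0.02 -0.07 -0.02] q [ 0.29  0.67 -0.03  1.89  0.03  0.58  0.26]
shift mm [-0.5 -0.1  1.2] turn [0.001  0.0007 0.1795]
```

Ten degrees counter-clockwise brings no torque, which is more than play and stop allow together, so this is the loosening direction. Going on to about 76°.

Call:
step_arm([
  {"wx": 0, "wy": 0, "wz": -0.16, "tx": 0, "ty": 0, "tz": 0, "jaw": 1},
  {"wx": 0, "wy": 0, "wz": -0.32, "tx": 0, "ty": 0, "tz": 0, "jaw": 1},
  {"wx": 0, "wy": 0, "wz": -0.48, "tx": 0, "ty": 0, "tz": 0, "jaw": 1},
  {"wx": 0, "wy": 0, "wz": -0.5, "tx": 0, "ty": 0, "tz": 0, "jaw": 1},
])

```text
time: 11.65
eef_pos: [0.5064, -0.1934, 0.1752]
orientation: [1.585, 2.711, 0.0]
contact_force: [0.4, -0.1, 2.9]
finger_gap: 0.0096
```

```bash
python3 plan.py .5065 -.194 .175 66.5;python3 - <<'E'
from cell import bot
import cv2,numpy as np,pickle
c=bot.camera("side")
from ov import *
cv2.imwrite("pics/o9.png",overlay(c,[],200,170,100,100,6,0))
E
```

```text
t 11.65 p [ 0.5064 -0.1934  0.1752] yaw_y 29.38 tilt [ 0.0007 -0.0004] gap 0.0096
F [ 0.4 -0.1  2.9] T [ 0.02 -0.13  0.02] q [ 0.38  0.67 -0.17  1.88  0.19  0.6   0.61]
shift mm [-0.5 -0.2  0.2] turn [ 2.000e-04  8.000e-04 -6.479e-01]
```

View pics/o9.png

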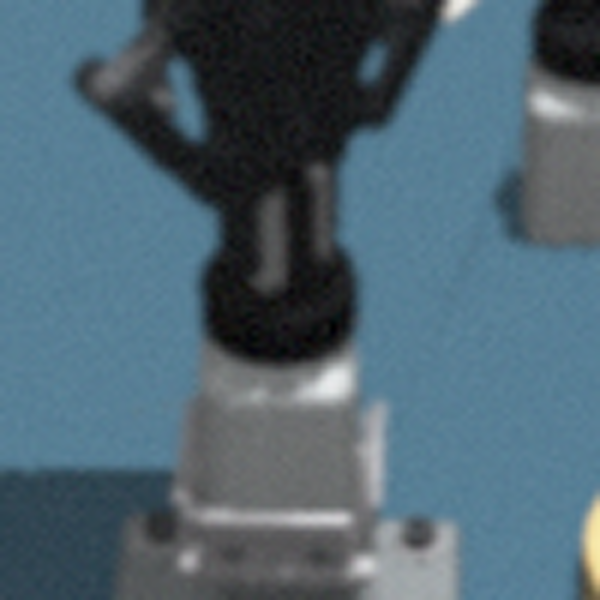

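The pads at (270,240) and (318,210) hold the wing, and the canister has stayed square.

Call:
step_arm([
  {"wx": 0, "wy": 0, "wz": -0.16, "tx": 0, "ty": 0, "tz": 0, "jaw": 1},
  {"wx": 0, "wy": 0, "wz": -0.32, "tx": 0, "ty": 0, "tz": 0, "jaw": 1},
  {"wx": 0, "wy": 0, "wz": -0.48, "tx": 0, "ty": 0, "tz": 0, "jaw": 1},
  {"wx": 0, "wy": 0, "wz": -0.64, "tx": 0, "ty": 0, "tz": 0, "jaw": 1},
  {"wx": 0, "wy": 0, "wz": -0.65, "tx": 0, "ty": 0, "tz": 0, "jaw": 1},
])

```text
time: 12.32
eef_pos: [0.5063, -0.1933, 0.1752]
orientation: [0.639, 3.075, -0.0]
contact_force: [0.8, -0.9, 4.6]
finger_gap: 0.0093
```

```bash
python3 plan.py .5065 -.194 .175 66.5
```

```text
t 12.32 p [ 0.5063 -0.1933  0.1752] yaw_y 66.51 tilt [ 0.0003 -0.0003] gap 0.0093
F [ 0.8 -0.9  4.6] T [ 0.02 -0.09  0.  ] q [ 0.5   0.69 -0.36  1.88  0.38  0.64  1.07]
shift mm [-0.4 -0.6  0.2] turn [-0.0001  0.0004  0.0003]
```

Now draw up slowly while watching the force.

Call:
step_arm([
  {"wx": 0, "wy": 0, "wz": 0, "tx": 0, "ty": 0, "tz": -2, "jaw": 1},
  {"wx": 0, "wy": 0, "wz": 0, "tx": 0, "ty": 0, "tz": -4, "jaw": 1},
  {"wx": 0, "wy": 0, "wz": 0, "tx": 0, "ty": 0, "tz": -6, "jaw": 1},
  {"wx": 0, "wy": 0, "wz": 0, "tx": 0, "ty": 0, "tz": -8, "jaw": 1},
])

```text
time: 12.82
eef_pos: [0.5059, -0.1933, 0.1831]
orientation: [-0.635, -3.076, 0.001]
contact_force: [-0.1, 0.2, -0.4]
finger_gap: 0.0094
```

```bash
python3 plan.py .5065 -.194 .22 66.5;python3 - <<'E'
from cell import bot
import cv2,numpy as np,pickle
c=bot.camera("side")
from ov import *
cv2.imwrite("pics/o10.png",overlay(c,[],200,170,100,100,6,0))
E
```

```text
t 12.82 p [ 0.5059 -0.1933  0.1831] yaw_y 66.67 tilt [-0.0006 -0.0006] gap 0.0094
F [-0.1  0.2 -0.4] T [0.   0.03 0.02] q [ 0.5   0.68 -0.37  1.87  0.37  0.66  1.08]
shift mm [ -0.8  -0.5 -36.9] turn [-0.0008 -0.0003  0.0029]
```

View pics/o10.png

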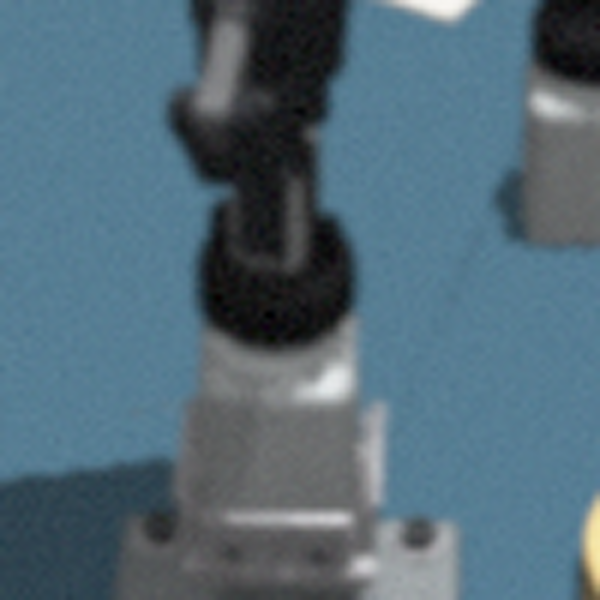

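The cap's lower edge has risen from y = 360 to 345 and the canister has not moved. Keep lifting.

Call:
step_arm([
  {"wx": 0, "wy": 0, "wz": 0, "tx": 0, "ty": 0, "tz": -4, "jaw": 1},
  {"wx": 0, "wy": 0, "wz": 0, "tx": 0, "ty": 0, "tz": -8, "jaw": 1},
  {"wx": 0, "wy": 0, "wz": 0, "tx": 0, "ty": 0, "tz": -13, "jaw": 1},
  {"wx": 0, "wy": 0, "wz": 0, "tx": 0, "ty": 0, "tz": -22, "jaw": 1},
  {"wx": 0, "wy": 0, "wz": 0, "tx": 0, "ty": 0, "tz": -34, "jaw": 1},
  {"wx": 0, "wy": 0, "wz": 0, "tx": 0, "ty": 0, "tz": -45, "jaw": 1},
  {"wx": 0, "wy": 0, "wz": 0, "tx": 0, "ty": 0, "tz": -48, "jaw": 1},
  {"wx": 0, "wy": 0, "wz": 0, "tx": 0, "ty": 0, "tz": -48, "jaw": 1},
])

```text
time: 13.88
eef_pos: [0.5061, -0.1933, 0.2313]
orientation: [0.635, 3.077, -0.001]
contact_force: [-0.6, -0.5, -0.6]
finger_gap: 0.0095
```

```bash
python3 plan.py .5065 -.194 .231 66.5;python3 - <<'E'
from cell import bot
import cv2,numpy as np,pickle
c=bot.camera("side");t=bot.camera("top")
from ov import *
cv2.imwrite("pics/o11.png",np.hstack([overlay(c,canc(.505,-.194,np.radians(-9.5),.064)[:2],190,150,130,130,4,0),]))
cv2.imwrite("pics/o12.png",t["pixels"][:,:,::-1])
E
```

```text
t 13.88 p [ 0.5061 -0.1933  0.2313] yaw_y 66.69 tilt [ 0.0001 -0.0008] gap 0.0095
F [-0.6 -0.5 -0.6] T [ 0.01 -0.02 -0.06] q [ 0.53  0.61 -0.4   1.82  0.33  0.78  1.12]
shift mm [-0.6 -0.4  0.3] turn [-0.0007  0.0004  0.0033]
```

View pics/o11.png

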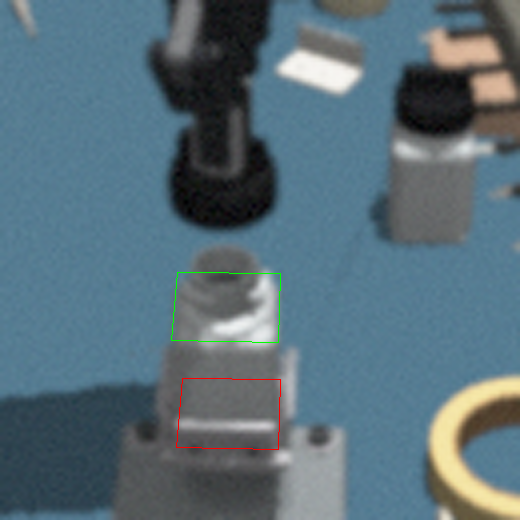

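View pics/o12.png

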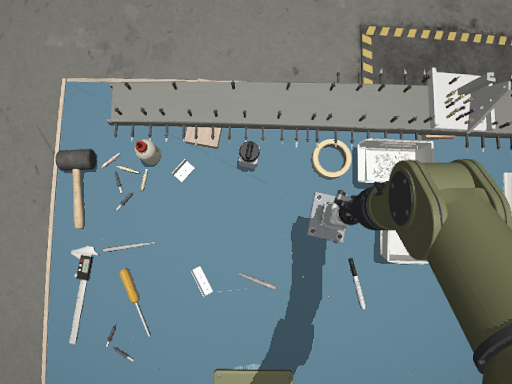

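The cap at (222,180) is held well above the open neck at (225,262). The canister's shoulder sits at the height expected when seated, and the back canister is where it was.

```bash
python3 -c "
from cell import bot
print(bot.hand_in())"
```

```text
the job is handed in; nothing more can be done
None
```

I set the front canister in the nest and let go, then took its cap off. The job is handed in, with the cap still in the gripper above the open neck; no verdict came back.

- **Seating:** the canister touched the floor of the nest at the height worked out beforehand, to about 0.1 mm. After I let go, the picture showed it upright. On the way in it brushed one lip of the nest with under 3 N, so I shifted about 1.5 mm and carried on. The press onto the floor reached 21 N.
- **Thread:** this canister's cap loosens counter-clockwise seen from above, so its thread is right-hand. My first 10° try that way met no torque, which is more than the play and the stop allow together. I did not try the other direction. I turned it to about 76° and drew it up without resistance.
- **Final check:** the cap is about 56 mm above its done-up height, over the axis to within a few millimetres, with the fingers closed on the wing (9.5 mm gap). In the last side picture the canister is still seated and its neck is open. The back canister is capped and in place, and its position in the top view is unchanged. The clock stood at 13.9 s.
- **Disagreement:** before insertion, the side picture put the held canister 1 to 2.5 mm off the tool centre in x. That was within the camera calibration plus the nest's lead-in, and I allowed for it.

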